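# Park the reference vial and hold the lamp shutter half open

## Robot

A 7-joint arm with a two-finger parallel gripper is mounted at the origin on a cart in front of the work surface, level with it; the furniture and walls round the work are solid. World frame = base frame: x ahead of the robot, y to its left, z up, the work surface at z = 0. Lengths are in m, angles in rad, forces in N, time in s.
With the tool pointing down it reaches from about 0.425 to 0.95 m from the base axis. Payload 16.7 kg.
Tool frame: the origin (TCP) lies midway between the tips of the shut fingers; the grasp point (between the pads) lies 19 mm behind it; z points along the fingers, y is the line along which they close (so a half turn about z gives the same grasp; the last joint's range is limited). The gripper opens to 94 mm and grips with 3 to 60 N. Pads are 16 mm wide; open, the fingers measure 119 mm over their backs; the gripper's body (75 mm by 177 mm) begins 78 mm behind the grasp point.
Start: joints at [1.165, 0.426, 0.074, 1.606, -0.034, 1.111, -0.067], TCP at [0.171, -0.653, 0.205] pointing down, gripper open.
Joint ranges: [-2.85, 2.85], [-0.5, 2.14], [-1.23, 1.37], [0.21, 2.46], [-1.02, 4.16], [0.16, 2.05], [-2.73, 2.73]. Speed limits (rad/s): [1.89, 1.89, 2.39, 2.39, 3.01, 3.01, 3.01].

## Interface

Orientations are given as a rotation vector (axis times angle).
In Python, from station import * gives the robot as it stands. The module is installed in compiled form; this text tells all that it offers.
- The arm moves only by the tool apply_moves, never from a script. Its argument "targets" is a list of rows, each an object of numbers: "claw": the gripper command: -1 is shut, 1 is fully open, values between are in proportion; "tx", "ty", "tz": the shift along the tool's x, y, z as a fraction of full scale; "spin": the turn about the tool's z as a fraction of full scale. A call has 1 to 10 rows; each row shifts and turns the commanded pose from where the row before left it, along the tool's axes as they then stand; what a row does not reach is not made up. Full scale, the value 1, is 20 mm for a shift and 0.08 rad for a turn. A row lasts 1/12 s, in which the tool goes at most 41.7 mm and 7.16 degrees, less where a joint would pass 70% of its speed; a pose out of reach is approached as far as the arm can. A call with a number of a shift or a turn outside -1 to 1 is refused whole. A call with a gripper value outside its range is refused whole. The fingers move at their own pace and stop on an object; the grip force is fixed at half the most. Time passes only in rows, so rows that do not move let the fingers close. It gives the time, the measured TCP pose, the force, the opening and the grip force at its end, in the units of the state.
- get_obs(): the state, without advancing time (a new reading comes with each control period).
- get_image(name): name is "side" or "top"; returns a dict with "color" (400x640x3 uint8, red, green, blue), "intrinsics" (3x3 intrinsics, pixels), "dist" ([k1, k2, p1, p2, k3] as OpenCV has them; the pictures are not rectified), "world_from_camera" (4x4, takes a point from camera to world coordinates). Camera axes: x right, y down, z forward; pixel columns grow to the right and rows downward; lengths in m; the calibration is good to about 2 mm. A picture is of the moment at which its call begins. There is no depth.
- hand_in(): hands the job in; it is judged then, once.
The state is a dict: "time_s": time; "joint_pos": joint angles; "joint_vel": joint speeds; "tau": joint torques, N m; "tcp_pos": TCP position; "tool_rot": TCP orientation; "ft_force": force on the tool from outside, world axes, zero at the start; "moment": the same for the moment, N m; "gripper_width": finger opening in m; "grasp_force": force on a finger pad.
Only numpy, scipy, OpenCV 4.12 (cv2) and the standard library are available. Lean on these libraries where they do the work, as an engineer would, in place of code of your own. Each camera call takes 0.05 s, during which the arm holds its last target. There are 200 camera calls.

## Task

Get the lamp box ready for a half-light reading: first put the black-capped reference vial back in its own well, the black one in the rack, standing upright and fully home, and let go of it. Only then slide the lamp box's sprung shutter half open (its pointer at the red mark of the scale) and hold it there; the program finishes while still holding the shutter at half travel, because it springs shut when let go. Keep the shutter shut until the vial is put away, never let it open beyond three quarters, and leave the white-capped vial and the other things on the bench where they are.

Things in the scene. Friction and masses are not known exactly. Their poses are not given: they have to be found in the camera images.
- vial_black_centre (a point): The reference vial: clear glass sample vial with a black screw cap, loose, standing upright on the worktop, 27 mm in diameter and 60 mm tall overall (the 22 mm wide cap is the top 10 mm). The point is its centre, 30 mm above its underside; z points to its cap.
- vial_white_centre (a point): A like vial with a white screw cap, 27 mm in diameter, 60 mm tall, loose, standing in the white well; leave it. The point is its centre, 30 mm above its underside.
- well_black_mouth (a point): The black well: black square block, 52 x 52 x 24 mm, fixed on the rack, with an upright round blind hole 31 mm in diameter and 20 mm deep. The point is the middle of the mouth, on the block's top, 30 mm above the worktop; z up. A vial fully home has its underside 20 mm below this point and its centre 10 mm above it. The three wells stand in a row along the rack's y, 60 mm apart, in any order.
- well_white_mouth (a point): The white well: a like block, white, already holding the white-capped vial. Same point and sizes.
- well_blue_mouth (a point): The blue well: a like block, blue, empty; not for the black-capped vial. Same point and sizes.
- rack: Flat aluminium tray, 80 x 196 x 6 mm (end lips 12 mm high), fixed to the worktop; it carries the three well blocks in a row along its y axis. Origin under its centre. Round the work stand, fixed: a tall computer tower (0.41 m high; from y = 0.46 leftward, x 0.34 to 0.83), a monitor behind the lamp box, a printer (0.24 m high) on the right from y = -0.12.
- lamp_box: White lamp box, 220 (x) x 120 (y) x 40 mm, fixed; rails 10 mm high run along its top, 100 mm apart. Its -x end is toward the robot. The shut shutter covers a yellow window in its top. On the rails thin black marks show shut, quarter, three quarters and fully open, a wide red mark half travel; red pointers on the plate, level with the fin. Origin under its centre.
- shutter_fin (a point): Grip of the shutter: upright black fin with a red band, 12 mm thick along the lamp box's x, 32 mm wide along its y, on the steel shutter plate. Its top is 90 mm above the worktop; its foot (30 x 40 mm) ends 50 mm above the worktop, so the upper 40 mm are free to grip. The point is in mid-fin, 76 mm above the worktop, and moves with the shutter; its axes are the lamp box's.
- shutter (a joint): Opening of the shutter in m: 0 shut (where it rests), 0.080 fully open, half travel 0.040. It opens along the lamp box's -x axis (toward the robot): the fin is at lamp box x = +45 mm shut, +5 mm at half travel. A spring shuts it: 4 N at the start, 10 N at half travel, 16 N fully open.
- bottle: Small glass bottle with a blue cap, 56 mm in diameter, 99 mm tall, behind the rack; a bystander. Origin under its centre.
- beaker: Clear beaker, 62 mm in diameter, 81 mm tall, behind the rack; a bystander. Origin under its centre.
- timer: White bench timer, 62 x 66 x 18 mm, lying at the front right; a bystander. Origin under its centre.
- marker_black: Black and white marker pen lying near the front edge, 138 x 17 x 19 mm, a bystander. Origin under its centre.
- usb_stick: Red USB stick, 54 x 18 x 8 mm, lying near the front edge; a bystander. Origin under its centre.
Things that resemble listed ones, but are neither listed nor needed, are in the scene too. There is more than one size of the part that bears vial_black_centre; the job needs the smallest.

How it is judged:
By the outcome, as a careful person would: the job done as asked, in the order asked, and still so for the second after the job is handed in, while the arm keeps its last pose, push and grip.
It also fails if it takes over 48 s, if anything falls off the work surface, if the arm or the gripper's body presses on something with over 40 N, if the wrist force passes 120 N, or if a joint passes its speed limit or range.

## Working session

There is one attempt and no reset: what is moved stays moved. The work goes in short steps, Python scripts to look and compute and a tool call to move; the robot and the scene stay as the last step left them, time stands still between calls to the robot, and variables do not carry over. Pictures are saved under pics/ and viewed, at most 10 in all, crops included, and the job is handed in when it is done.

Besides the shell and the picture viewer there is one more tool, called by a JSON object that holds its "op" and its "data", one argument or row to a line. apply_moves: Moves the arm, as the interface text tells. Shift numbers are shares of 20 mm and turn numbers shares of 0.08 rad, none past 1 either way. Its arguments: {"type":"object","properties":{"targets":{"type":"array"}},"required":["targets"]}

```bash
mkdir -p pics; cat > h.py <<'E'
from station import *
import numpy as np, cv2
def snap(n,f):
    g=get_image(n); cv2.imwrite('pics/'+f,g['color'][:,:,::-1]); np.savez('pics/'+f[:-4],**{k:g[k] for k in('color','intrinsics','dist','world_from_camera')}); return g
def load(f): return dict(np.load('pics/'+f+'.npz'))
def ray(g,p):
    u=cv2.undistortPoints(np.array([[p]],float),np.array(g['intrinsics']),np.array(g['dist'],float)).ravel()
    T=np.array(g['world_from_camera']); return T[:3,3],T[:3,:3]@np.array([u[0],u[1],1])
def at(g,p,z):
    o,d=ray(g,p); return o+d*(z-o[2])/d[2]
def proj(g,P):
    T=np.linalg.inv(np.array(g['world_from_camera']))
    return cv2.projectPoints(np.array(P,float).reshape(-1,3),cv2.Rodrigues(T[:3,:3])[0],T[:3,3],np.array(g['intrinsics']),np.array(g['dist'],float))[0].reshape(-1,2)
def tri(g1,p1,g2,p2):
    A=[];b=[]
    for g,p in((g1,p1),(g2,p2)):
        o,d=ray(g,p);d=d/np.linalg.norm(d);M=np.eye(3)-np.outer(d,d);A.append(M);b.append(M@o)
    return np.linalg.lstsq(np.vstack(A),np.hstack(b),rcond=None)[0]
E
python3 - <<'E'
from h import *
o=get_obs();print({k:np.round(v,3) for k,v in o.items()})
for n in('top','side'):
    g=snap(n,n+'0.png');print(n,np.round(g['world_from_camera'],3).tolist(),np.round(g['intrinsics'],1).tolist())
E
```

```text
{'time_s': np.float64(0.0), 'joint_pos': array([ 1.165,  0.427,  0.074,  1.607, -0.034,  1.111, -0.067]), 'joint_vel': array([ 0.001,  0.001, -0.001, -0.   , -0.   ,  0.002, -0.   ]), 'tau': array([-2.0000e-03, -9.3583e+01,  3.6660e+00, -4.5420e+01, -4.9000e-02,
        2.0000e-02,  0.0000e+00]), 'tcp_pos': array([ 0.171, -0.653,  0.205]), 'tool_rot': array([-3.115, -0.4  ,  0.   ]), 'ft_force': array([ 0.355,  0.103, -0.489]), 'moment': array([-0.084, -0.004, -0.012]), 'grasp_force': np.float64(0.0), 'gripper_width': np.float64(0.094)}
top [[0.012, -0.98, 0.197, 0.316], [-1.0, -0.016, -0.016, 0.076], [0.018, -0.197, -0.98, 1.126], [0.0, 0.0, 0.0, 1.0]] [[433.0, 0.0, 317.3], [0.0, 433.0, 197.3], [0.0, 0.0, 1.0]]
side [[-0.313, -0.673, 0.671, -0.26], [-0.95, 0.226, -0.216, 0.313], [-0.006, -0.705, -0.71, 0.914], [0.0, 0.0, 0.0, 1.0]] [[494.0, 0.0, 321.0], [0.0, 494.0, 199.1], [0.0, 0.0, 1.0]]
```

View pics/top0.png

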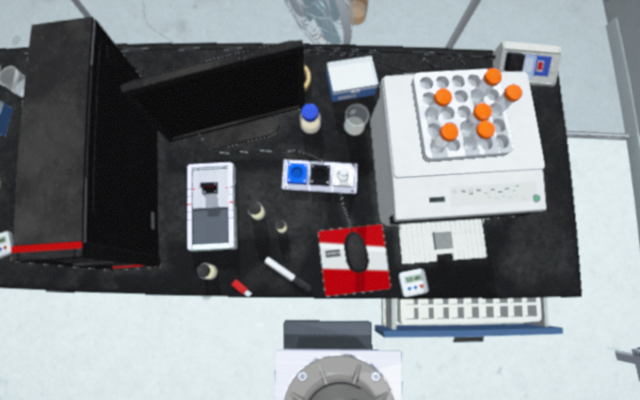

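View pics/side0.png

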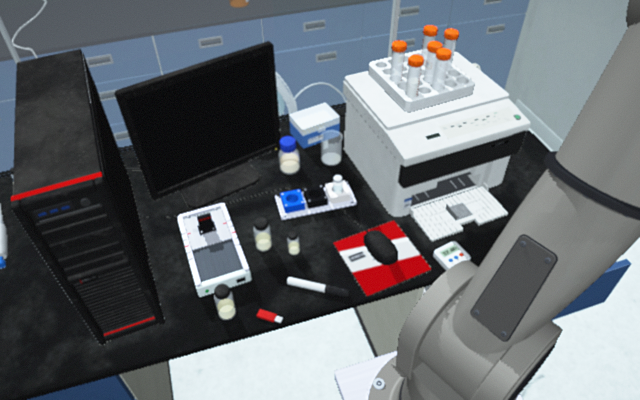

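Both views show three black-capped candidates. In the top view they are at (257,212), (281,227) and (207,270); in the side view at (262,235), (294,243) and (225,302). The lamp box is at top (211,205). The wells run blue (297,173), black (320,174), white (343,176). I'll enlarge both views to compare the sizes.

```bash
python3 - <<'E'
from h import *
a=load('top0');b=load('side0')
c1=cv2.resize(a['color'][150:290,180:370],None,fx=4,fy=4,interpolation=cv2.INTER_CUBIC)[:,:,::-1]
c2=cv2.resize(b['color'][170:325,170:360],None,fx=4,fy=4,interpolation=cv2.INTER_CUBIC)[:,:,::-1]
cv2.imwrite('pics/c1.png',c1);cv2.imwrite('pics/c2.png',c2[:600])
E
```

```text
(no output)
```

View pics/c1.png

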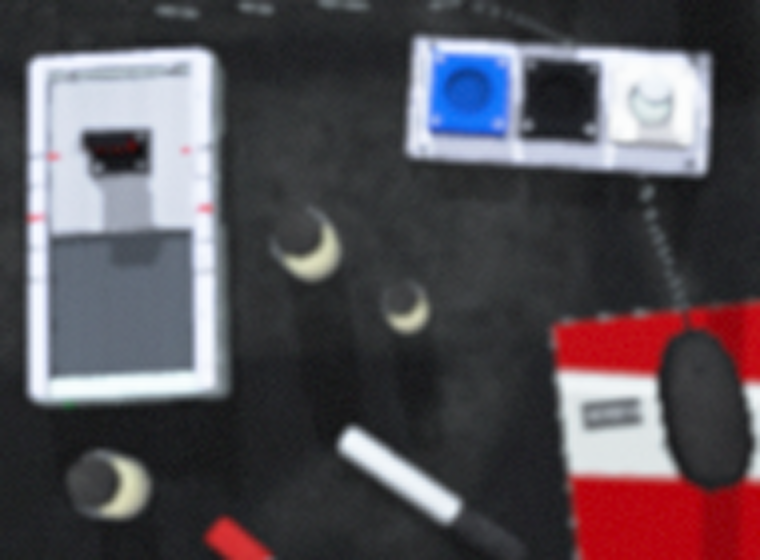

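View pics/c2.png

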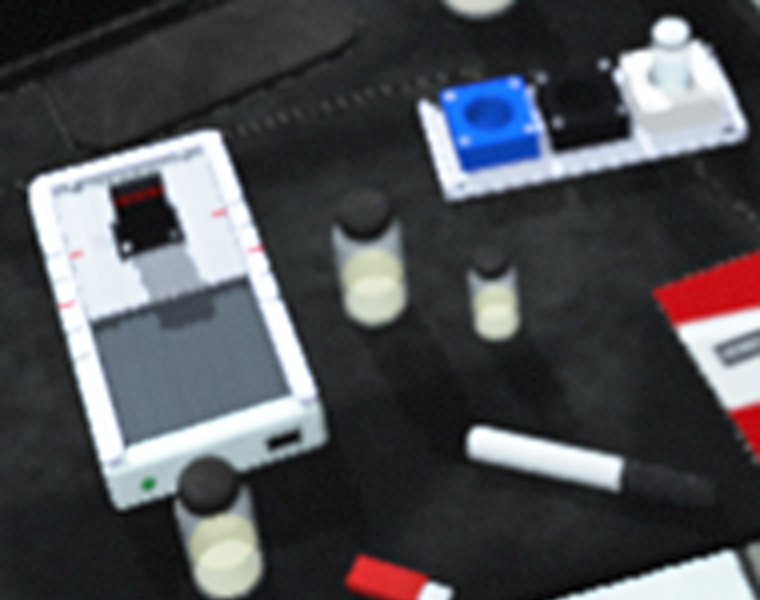

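The crops confirm three clear sizes. The smallest is the vial at top (281,227), side (294,243); the ones at top (257,212) and (207,270) are visibly larger. Next I measure the small vial, the wells and the lamp box.

```bash
python3 - <<'E'
from h import *
a=load('top0');b=load('side0')
A=lambda x,y:(180+(x+.5)/4-.5,150+(y+.5)/4-.5)
B=lambda x,y:(170+(x+.5)/4-.5,170+(y+.5)/4-.5)
for n,p,q in[('cap small',(405,300),(492,262)),('cap mid',(303,232),(366,213)),('cap big',(93,480),(209,484)),('blue hole',(468,90),(488,113)),('black d1',(530,65),(541,78)),('black d2',(597,67),(604,65)),
 ('ptrL',(53,156),(76,254)),('ptrR',(185,150),(219,212)),('redL',(35,217),(66,304)),('redR',(205,209),(258,248)),('whitecap',(650,98),(671,33))]:
    print(n,np.round(tri(a,A(*p),b,B(*q)),4))
print('black blk',at(a,A(560,98),.03),'blue',at(a,A(468,92),.03), 'small',at(a,A(405,300),.058),at(b,B(492,258),.058))
# predicted outlines of small vial diameters for check
c=at(b,B(492,258),.058)[:2]
t=np.linspace(0,6.28,24)
for nm,g,o in(('top',a,(180,150)),('side',b,(170,170))):
  for r,z in((.011,.06),(.0135,0)):
    P=(proj(g,[[c[0]+r*np.cos(x),c[1]+r*np.sin(x),z] for x in t])-o)*4+1.5
    print(nm,z,P.min(0).round(),P.max(0).round())
E
```

```text
cap small [0.4607 0.1487 0.0557]
cap mid [0.4986 0.2111 0.0795]
cap big [0.3449 0.3307 0.079 ]
blue hole [0.6028 0.1128 0.0298]
black d1 [0.6196 0.0725 0.0328]
black d2 [0.6198 0.0292 0.0309]
ptrL [0.5503 0.3765 0.0479]
ptrR [0.5552 0.2912 0.0494]
redL [0.5101 0.3855 0.0518]
redR [0.5161 0.2753 0.0538]
whitecap [ 0.5867 -0.003   0.0787]
black blk [0.59846186 0.05281716 0.03      ] blue [0.60149324 0.11294963 0.03      ] small [0.46030247 0.14823071 0.058     ] [0.46188759 0.14866247 0.058     ]
top 0.06 [386. 279.] [422. 315.]
top 0 [389. 289.] [431. 330.]
side 0.06 [473. 241.] [511. 270.]
side 0 [474. 304.] [519. 340.]
```

```bash
python3 - <<'E'
from h import *
a=load('top0');b=load('side0')
A=lambda x,y:(180+(x+.5)/4-.5,150+(y+.5)/4-.5)
B=lambda x,y:(170+(x+.5)/4-.5,170+(y+.5)/4-.5)
def ref(g,p):
    gr=cv2.cvtColor(g['color'],cv2.COLOR_RGB2GRAY).astype(float)
    x,y=np.round(p).astype(int);w=gr[y-2:y+3,x-2:x+3];w=np.clip(w-np.median(w),0,None)
    Y,X=np.mgrid[y-2:y+3,x-2:x+3];return (w*X).sum()/w.sum(),(w*Y).sum()/w.sum()
for n,ps in(('black',[(530,65),(597,67),(590,130),(525,132)]),('blue',[(440,62),(502,62),(500,128),(436,130)])):
    q=np.array([at(a,ref(a,A(*p)),.03)[:2] for p in ps]);print('top',n,q.round(4).tolist(),q.mean(0).round(4))
q=np.array([at(b,ref(b,B(*p)),.03)[:2] for p in [(541,78),(604,65),(557,145),(626,128)]]);print('side black',q.round(4).tolist(),q.mean(0).round(4))
print('rack edge',at(a,A(415,38),.012),at(a,A(710,52),.012))
for z in(.1,.15,.3): print('mon',z,at(a,(165,138),z).round(3),at(a,(303,103),z).round(3),at(b,(155,192),z).round(3),at(b,(277,125),z).round(3))
print('printer',at(a,(375,90),.24).round(3),at(a,(386,220),.2).round(3),at(a,(545,208),.2).round(3))
E
```

```text
top black [[0.6217, 0.0769], [0.6234, 0.0258], [0.5777, 0.0302], [0.5719, 0.0778]] [0.5987 0.0527]
top blue [[0.6256, 0.1328], [0.6264, 0.0896], [0.5774, 0.0874], [0.5739, 0.1346]] [0.6008 0.1111]
side black [[0.6222, 0.0722], [0.6193, 0.0284], [0.5576, 0.0822], [0.5589, 0.0312]] [0.5895 0.0535]
rack edge [0.64285155 0.14981049 0.012     ] [ 0.63663831 -0.04762635  0.012     ]
mon 0.1 [0.668 0.444 0.1  ] [0.766 0.099 0.1  ] [0.657 0.432 0.1  ] [0.818 0.09  0.1  ]
mon 0.15 [0.651 0.426 0.15 ] [0.744 0.097 0.15 ] [0.6   0.424 0.15 ] [0.752 0.103 0.15 ]
mon 0.3 [0.6   0.372 0.3  ] [0.679 0.094 0.3  ] [0.431 0.402 0.3  ] [0.553 0.145 0.3  ]
printer [ 0.74  -0.064  0.24 ] [ 0.455 -0.089  0.2  ] [ 0.486 -0.456  0.2  ]
```

Measured positions:

| Item | Position | Check |
|---|---|---|
| Small vial | (0.461, 0.1485) | Cap at z 0.056, outline fits the 60 mm model |
| Black well | about (0.599, 0.053) | 60 mm from the blue well |
| Fin | (0.553, 0.334) | Yaw 0.055; half-travel mark 39.7 mm away |

All of them fit the sizes given. I start moving, with the gripper raised and turned so that it closes along x.

{"op": "apply_moves", "data": {
  "targets": [
    {"claw":0.1,"tx":0.5,"ty":0,"tz":-1,"spin":-1},
    {"claw":0.1,"tx":1,"ty":0,"tz":-1,"spin":-1},
    {"claw":0.1,"tx":1,"ty":0,"tz":-1,"spin":-1},
    {"claw":0.1,"tx":1,"ty":0,"tz":-1,"spin":-1},
    {"claw":0.1,"tx":1,"ty":0,"tz":-1,"spin":-1},
    {"claw":0.1,"tx":1,"ty":0,"tz":0,"spin":-1},
    {"claw":0.1,"tx":1,"ty":0,"tz":0,"spin":-1},
    {"claw":0.1,"tx":1,"ty":0,"tz":0,"spin":-1},
    {"claw":0.1,"tx":1,"ty":0,"tz":0,"spin":-1},
    {"claw":0.1,"tx":1,"ty":0,"tz":0,"spin":-1}
  ]
}}

```text
time_s: 0.93
tcp_pos: [0.3208, -0.5421, 0.305]
tool_rot: [-2.71, -1.588, -0.0]
ft_force: [-0.1, 0.6, 0.2]
gripper_width: 0.0513
grasp_force: 0.0
```

{"op": "apply_moves", "data": {
  "targets": [
    {"claw":0.1,"tx":1,"ty":0,"tz":0,"spin":-1},
    {"claw":0.1,"tx":1,"ty":0,"tz":0,"spin":-1},
    {"claw":0.1,"tx":1,"ty":0,"tz":0,"spin":-1},
    {"claw":0.1,"tx":1,"ty":0,"tz":0,"spin":-1},
    {"claw":0.1,"tx":1,"ty":0,"tz":0,"spin":-1},
    {"claw":0.1,"tx":1,"ty":0,"tz":0,"spin":-1},
    {"claw":0.1,"tx":1,"ty":0.2,"tz":0,"spin":-0.45},
    {"claw":0.1,"tx":1,"ty":0.2,"tz":0,"spin":0},
    {"claw":0.1,"tx":1,"ty":0.2,"tz":0,"spin":0},
    {"claw":0.1,"tx":1,"ty":0.2,"tz":0,"spin":0}
  ]
}}

```text
time_s: 1.77
tcp_pos: [0.3736, -0.3488, 0.3053]
tool_rot: [-2.222, -2.221, 0.0]
ft_force: [0.8, 0.5, 0.1]
gripper_width: 0.0519
grasp_force: 0.0
```

{"op": "apply_moves", "data": {
  "targets": [
    {"claw":0.1,"tx":1,"ty":0.2,"tz":0,"spin":0},
    {"claw":0.1,"tx":1,"ty":0.2,"tz":0,"spin":0},
    {"claw":0.1,"tx":1,"ty":0.2,"tz":0,"spin":0},
    {"claw":0.1,"tx":1,"ty":0.2,"tz":0,"spin":0},
    {"claw":0.1,"tx":1,"ty":0.2,"tz":0,"spin":0},
    {"claw":0.1,"tx":1,"ty":0.2,"tz":0,"spin":0},
    {"claw":0.1,"tx":1,"ty":0.2,"tz":0,"spin":0},
    {"claw":0.1,"tx":1,"ty":0.2,"tz":0,"spin":0},
    {"claw":0.1,"tx":1,"ty":0.2,"tz":0,"spin":0},
    {"claw":0.1,"tx":1,"ty":0.2,"tz":0,"spin":0}
  ]
}}

```text
time_s: 2.6
tcp_pos: [0.4133, -0.1488, 0.3054]
tool_rot: [-2.222, -2.221, 0.0]
ft_force: [0.9, -0.4, 0.5]
gripper_width: 0.0516
grasp_force: 0.0
```

{"op": "apply_moves", "data": {
  "targets": [
    {"claw":0.1,"tx":1,"ty":0.2,"tz":0,"spin":0},
    {"claw":0.1,"tx":1,"ty":0.2,"tz":0,"spin":0},
    {"claw":0.1,"tx":1,"ty":0.2,"tz":0,"spin":0},
    {"claw":0.1,"tx":1,"ty":0.2,"tz":0,"spin":0},
    {"claw":0.1,"tx":1,"ty":0.2,"tz":0,"spin":0},
    {"claw":0.1,"tx":1,"ty":0.2,"tz":0,"spin":0},
    {"claw":0.1,"tx":1,"ty":0.2,"tz":0.5,"spin":0},
    {"claw":0.1,"tx":1,"ty":0.2,"tz":0.8,"spin":0},
    {"claw":0.1,"tx":1,"ty":0.2,"tz":0.8,"spin":0},
    {"claw":0.1,"tx":1,"ty":0.2,"tz":0.8,"spin":0}
  ]
}}

```text
time_s: 3.43
tcp_pos: [0.453, 0.0512, 0.2469]
tool_rot: [2.222, 2.221, 0.0]
ft_force: [0.9, -0.2, -1.1]
gripper_width: 0.052
grasp_force: 0.0
```

{"op": "apply_moves", "data": {
  "targets": [
    {"claw":0.1,"tx":1,"ty":0.1,"tz":0.6,"spin":0},
    {"claw":0.1,"tx":1,"ty":0.1,"tz":0.6,"spin":0},
    {"claw":0.1,"tx":1,"ty":0.1,"tz":0.6,"spin":0},
    {"claw":0.1,"tx":1,"ty":0.1,"tz":0.6,"spin":0},
    {"claw":0.1,"tx":0.87,"ty":0,"tz":0.6,"spin":0},
    {"claw":0.1,"tx":0,"ty":0,"tz":1,"spin":0},
    {"claw":0.1,"tx":0,"ty":0,"tz":1,"spin":0},
    {"claw":0.1,"tx":0,"ty":0,"tz":1,"spin":0},
    {"claw":0.1,"tx":0,"ty":0,"tz":0.8,"spin":0},
    {"claw":0.1,"tx":0,"ty":0,"tz":0,"spin":0}
  ]
}}

```text
time_s: 4.27
tcp_pos: [0.4592, 0.147, 0.1089]
tool_rot: [-2.219, -2.22, 0.005]
ft_force: [-1.1, -0.4, -0.9]
gripper_width: 0.0519
grasp_force: 0.0
```

```bash
python3 - <<'E'
from h import *
print(get_obs()['tcp_pos'])
a=snap('top','t1.png');b=snap('side','s1.png')
f=lambda g,x,y,w,h:cv2.resize(g['color'][y:y+h,x:x+w],None,fx=4,fy=4,interpolation=cv2.INTER_CUBIC)[:,:,::-1]
cv2.imwrite('pics/c3.png',np.hstack([f(a,232,180,100,140),f(b,245,150,100,140)]))
E
```

```text
[0.45919533 0.14695922 0.10888584]
```

View pics/c3.png

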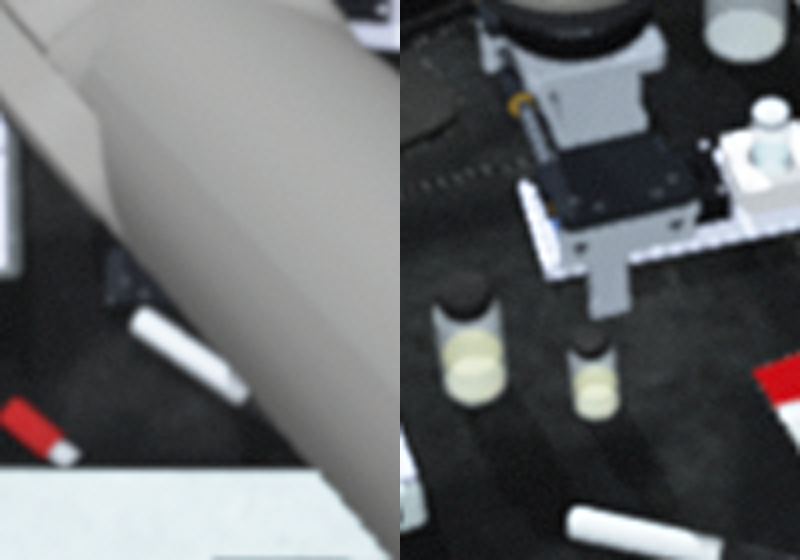

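The side view shows the open gripper over the small vial: the front fingertip is at crop (608,315) and the cap at (592,345). The mid-size vial stands clear of the fingers. The arm hides the top view. I go down and grip.

{"op": "apply_moves", "data": {
  "targets": [
    {"claw":0.1,"tx":0.07,"ty":0.09,"tz":1,"spin":0},
    {"claw":0.1,"tx":0,"ty":0,"tz":1,"spin":0},
    {"claw":0.1,"tx":0,"ty":0,"tz":1,"spin":0},
    {"claw":0.1,"tx":0,"ty":0,"tz":0.8,"spin":0},
    {"claw":0.1,"tx":0,"ty":0,"tz":0.3,"spin":0},
    {"claw":0.1,"tx":0,"ty":0,"tz":0,"spin":0},
    {"claw":0.1,"tx":0,"ty":0,"tz":0,"spin":0}
  ]
}}

```text
time_s: 4.95
tcp_pos: [0.4635, 0.1491, 0.0306]
tool_rot: [2.22, 2.222, 0.001]
ft_force: [-0.5, 0.1, 0.8]
gripper_width: 0.052
grasp_force: 0.0
```

{"op": "apply_moves", "data": {
  "targets": [
    {"claw":0.1,"tx":0,"ty":-0.1,"tz":0.22,"spin":0},
    {"claw":-0.3,"tx":0,"ty":0,"tz":0,"spin":0},
    {"claw":-0.6,"tx":0,"ty":0,"tz":0,"spin":0},
    {"claw":-1,"tx":0,"ty":0,"tz":0,"spin":0},
    {"claw":-1,"tx":0,"ty":0,"tz":0,"spin":0},
    {"claw":-1,"tx":0,"ty":0,"tz":0,"spin":0},
    {"claw":-1,"tx":0,"ty":0,"tz":0,"spin":0},
    {"claw":-1,"tx":0,"ty":0,"tz":0,"spin":0}
  ]
}}

```text
time_s: 5.62
tcp_pos: [0.4611, 0.1488, 0.0254]
tool_rot: [2.22, 2.222, 0.0]
ft_force: [-1.4, -0.9, 6.6]
gripper_width: 0.0258
grasp_force: 30.0
```

{"op": "apply_moves", "data": {
  "targets": [
    {"claw":-1,"tx":0,"ty":0,"tz":-0.5,"spin":0},
    {"claw":-1,"tx":0,"ty":0,"tz":-1,"spin":0},
    {"claw":-1,"tx":0,"ty":0,"tz":-1,"spin":0},
    {"claw":-1,"tx":-0.4,"ty":0.5,"tz":-0.4,"spin":0},
    {"claw":-1,"tx":-0.6,"ty":0.9,"tz":0,"spin":0},
    {"claw":-1,"tx":-0.6,"ty":0.9,"tz":0,"spin":0},
    {"claw":-1,"tx":-0.6,"ty":0.9,"tz":0,"spin":0},
    {"claw":-1,"tx":-0.6,"ty":0.9,"tz":0,"spin":0},
    {"claw":-1,"tx":-0.6,"ty":0.9,"tz":0,"spin":0},
    {"claw":-1,"tx":-0.6,"ty":0.9,"tz":0,"spin":0}
  ]
}}

```text
time_s: 6.45
tcp_pos: [0.5797, 0.0681, 0.0838]
tool_rot: [-2.22, -2.222, -0.0]
ft_force: [-0.5, 0.3, -0.3]
gripper_width: 0.0258
grasp_force: 30.0
```

{"op": "apply_moves", "data": {
  "targets": [
    {"claw":-1,"tx":-0.6,"ty":0.7,"tz":0,"spin":0},
    {"claw":-1,"tx":-0.2,"ty":0.3,"tz":0,"spin":0},
    {"claw":-1,"tx":0,"ty":0,"tz":0,"spin":0},
    {"claw":-1,"tx":0,"ty":0,"tz":0,"spin":0}
  ]
}}

```text
time_s: 6.78
tcp_pos: [0.5983, 0.0535, 0.0833]
tool_rot: [-2.22, -2.222, -0.0]
ft_force: [-0.3, 0.7, -0.1]
gripper_width: 0.0259
grasp_force: 30.0
```

```bash
python3 - <<'E'
from h import *
o=get_obs();print(o['tcp_pos'],o['tool_rot'],o['ft_force'],o['gripper_width'])
a=snap('top','t2.png');b=snap('side','s2.png')
f=lambda g,x,y,w,h:cv2.resize(g['color'][y:y+h,x:x+w],None,fx=4,fy=4,interpolation=cv2.INTER_CUBIC)[:,:,::-1]
cv2.imwrite('pics/c4.png',np.hstack([f(a,272,120,100,140),f(b,265,120,100,140)]))
E
```

```text
[0.59832775 0.05347691 0.08325022] [-2.21971647e+00 -2.22214842e+00 -9.32496836e-05] [-0.2528819   0.71895124 -0.13504517] 0.025863264792151442
```

View pics/c4.png

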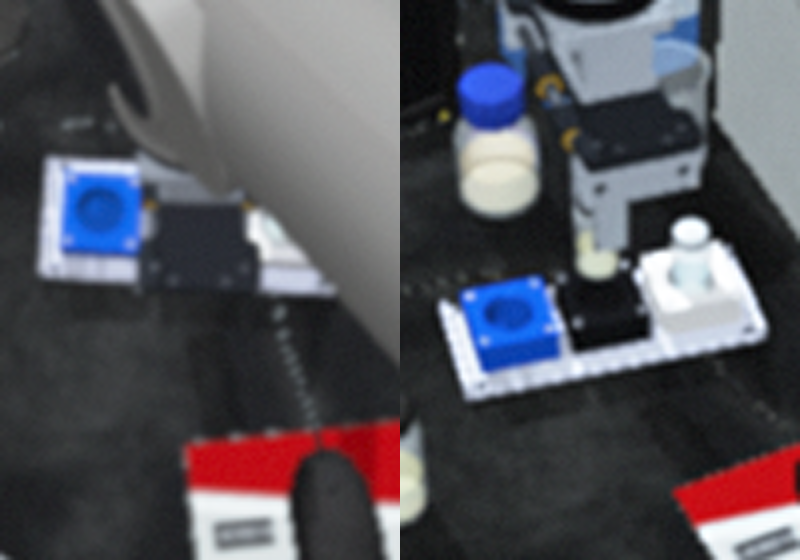

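The side view shows the vial held upright over the black well, its lower end at crop (598,270). The black block lies below at (605,310), and the blue and white wells are undisturbed. I check the offset numerically.

```bash
python3 - <<'E'
from h import *
b=load('s2');s=load('side0')
t=np.linspace(0,6.28,40)
def ext(g,c,z,r=.0135):
    P=proj(g,[[c[0]+r*np.cos(x),c[1]+r*np.sin(x),z] for x in t]);return P.min(0).round(2),P.max(0).round(2)
def liq(g,x0,y0,x1,y1):
    h=cv2.cvtColor(g['color'],cv2.COLOR_RGB2HSV)[y0:y1,x0:x1].astype(int)
    m=((h[...,1]>25)&(h[...,0]>15)&(h[...,0]<45)&(h[...,2]>110));ys,xs=np.nonzero(m);return xs.min()+x0,xs.max()+x0,ys.min()+y0,ys.max()+y0,m.sum()
print('now',liq(b,305,172,325,195),'pred',ext(b,(.5983,.0535),.058))
print('orig',liq(s,280,230,305,262),'pred',ext(s,(.4611,.1485),0))
# black-block dots in both side views
gr=cv2.cvtColor(s['color'],cv2.COLOR_RGB2GRAY)
P=[(x,y) for x,y in proj(s,[[.599+i*.021,.053+j*.021,.03] for i in(-1,1) for j in(-1,1)])]
for p in P:
    x,y=np.round(p).astype(int);w=gr[y-3:y+4,x-3:x+4].astype(float);k=np.unravel_index(w.argmax(),w.shape)
    print(np.round(p,1),'bright at',x-3+k[1],y-3+k[0],int(w.max()),'->',at(s,(x-3+k[1],y-3+k[0]),.03)[:2].round(4))
E
```

```text
now (np.int64(309), np.int64(312), np.int64(178), np.int64(183), np.int64(16)) pred (array([308.83, 182.13]), array([319.59, 189.55]))
orig (np.int64(288), np.int64(298), np.int64(242), np.int64(248), np.int64(50)) pred (array([288.22, 245.95]), array([299.62, 254.86]))
[324.9 197.2] bright at 328 194 210 -> [0.5865 0.0209]
[309.1 201. ] bright at 306 204 146 -> [0.5703 0.0844]
[319.8 186.3] bright at 323 188 147 -> [0.6114 0.026 ]
[304.2 189.9] bright at 302 193 171 -> [0.611  0.0826]
```

Camera and tool frames agree: the predicted vial outline matches to under 1 px. I make a small correction and go down gently.

{"op": "apply_moves", "data": {
  "targets": [
    {"claw":-1,"tx":-0.03,"ty":0.07,"tz":0.6,"spin":0},
    {"claw":-1,"tx":0,"ty":0,"tz":0.6,"spin":0},
    {"claw":-1,"tx":0,"ty":0,"tz":0.15,"spin":0},
    {"claw":-1,"tx":0,"ty":0,"tz":0.1,"spin":0},
    {"claw":-1,"tx":0,"ty":0,"tz":0.1,"spin":0},
    {"claw":-1,"tx":0,"ty":0,"tz":0,"spin":0}
  ]
}}

```text
time_s: 7.38
tcp_pos: [0.6002, 0.0524, 0.0517]
tool_rot: [-2.22, -2.222, 0.0]
ft_force: [-0.1, 0.1, -0.9]
gripper_width: 0.026
grasp_force: 30.0
```

There is no contact force with the underside 3.7 mm below the mouth, so the vial has entered the hole. I keep going down.

{"op": "apply_moves", "data": {
  "targets": [
    {"claw":-1,"tx":0,"ty":0,"tz":0.2,"spin":0},
    {"claw":-1,"tx":0,"ty":0,"tz":0.2,"spin":0},
    {"claw":-1,"tx":0,"ty":0,"tz":0.2,"spin":0},
    {"claw":-1,"tx":0,"ty":0,"tz":0.1,"spin":0},
    {"claw":-1,"tx":0,"ty":0,"tz":0,"spin":0}
  ]
}}

```text
time_s: 7.8
tcp_pos: [0.6001, 0.0522, 0.0375]
tool_rot: [-2.22, -2.222, 0.001]
ft_force: [-0.0, 0.3, 0.1]
gripper_width: 0.0262
grasp_force: 30.0
```

{"op": "apply_moves", "data": {
  "targets": [
    {"claw":-1,"tx":0,"ty":0,"tz":0.06,"spin":0},
    {"claw":-1,"tx":0,"ty":0,"tz":0.04,"spin":0},
    {"claw":-1,"tx":0,"ty":0,"tz":0,"spin":0}
  ]
}}

```text
time_s: 8.05
tcp_pos: [0.6004, 0.0522, 0.036]
tool_rot: [-2.22, -2.222, -0.0]
ft_force: [-0.4, 1.4, -0.2]
gripper_width: 0.0264
grasp_force: 30.0
```

{"op": "apply_moves", "data": {
  "targets": [
    {"claw":-0.35,"tx":0,"ty":0,"tz":0.02,"spin":0},
    {"claw":-0.2,"tx":0,"ty":0,"tz":0,"spin":0},
    {"claw":0,"tx":0,"ty":0,"tz":0,"spin":0},
    {"claw":0,"tx":0,"ty":0,"tz":0,"spin":0},
    {"claw":0,"tx":0,"ty":0,"tz":-0.5,"spin":0},
    {"claw":0,"tx":0,"ty":0,"tz":-1,"spin":0},
    {"claw":0,"tx":0,"ty":0,"tz":-1,"spin":0},
    {"claw":0,"tx":0,"ty":0,"tz":-1,"spin":0},
    {"claw":0,"tx":0,"ty":0,"tz":-1,"spin":0},
    {"claw":0,"tx":0,"ty":0,"tz":-1,"spin":0}
  ]
}}

```text
time_s: 8.88
tcp_pos: [0.6003, 0.0524, 0.1476]
tool_rot: [2.22, 2.223, 0.001]
ft_force: [0.5, 0.5, -0.1]
gripper_width: 0.047
grasp_force: 0.0
```

```bash
python3 - <<'E'
from h import *
print(get_obs()['tcp_pos'],get_obs()['gripper_width'])
b=snap('side','s3.png')
f=lambda g,x,y,w,h:cv2.resize(g['color'][y:y+h,x:x+w],None,fx=4,fy=4,interpolation=cv2.INTER_CUBIC)[:,:,::-1]
cv2.imwrite('pics/c5.png',f(b,170,110,200,150))
t=np.linspace(0,6.28,40)
P=(proj(b,[[.6+.011*np.cos(x),.0525+.011*np.sin(x),.07] for x in t])-(170,110))*4+1.5
print('cap top pred',P.min(0),P.max(0))
E
```

```text
[0.60031591 0.05242261 0.14755114] 0.046995341485916844
cap top pred [561.12680874 276.69544855] [596.38636597 300.82503627]
```

View pics/c5.png

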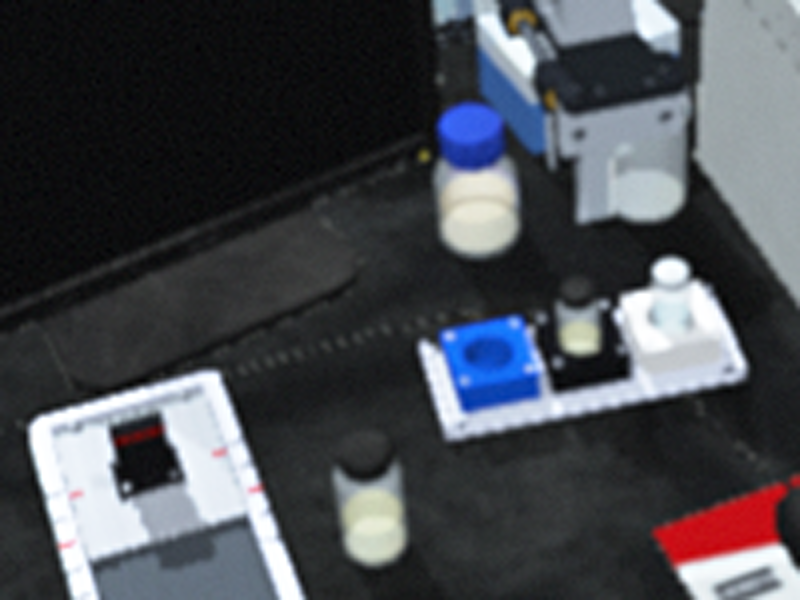

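The vial stands upright and fully home: its cap is at crop (578,290), where (579,289) was predicted. The white vial and the bystanders are in place. Now I go to the fin.

{"op": "apply_moves", "data": {
  "targets": [
    {"claw":0,"tx":1,"ty":-0.2,"tz":0,"spin":0},
    {"claw":0,"tx":1,"ty":-0.2,"tz":0,"spin":0},
    {"claw":0,"tx":1,"ty":-0.2,"tz":0,"spin":0},
    {"claw":0,"tx":1,"ty":-0.2,"tz":0,"spin":0},
    {"claw":0,"tx":1,"ty":-0.2,"tz":0,"spin":0},
    {"claw":0,"tx":1,"ty":-0.2,"tz":0,"spin":0},
    {"claw":0,"tx":1,"ty":-0.2,"tz":0,"spin":0},
    {"claw":0,"tx":1,"ty":-0.2,"tz":0,"spin":0},
    {"claw":0,"tx":1,"ty":-0.2,"tz":0,"spin":0},
    {"claw":0,"tx":1,"ty":-0.2,"tz":0,"spin":0}
  ]
}}

```text
time_s: 9.77
tcp_pos: [0.5599, 0.2532, 0.1464]
tool_rot: [2.22, 2.222, 0.001]
ft_force: [0.5, 0.2, 0.4]
gripper_width: 0.047
grasp_force: 0.0
```

{"op": "apply_moves", "data": {
  "targets": [
    {"claw":0,"tx":1,"ty":-0.2,"tz":0,"spin":0},
    {"claw":0,"tx":1,"ty":-0.2,"tz":0,"spin":0},
    {"claw":0,"tx":1,"ty":0,"tz":0,"spin":0},
    {"claw":0,"tx":0.7,"ty":0,"tz":0,"spin":0},
    {"claw":0,"tx":0.3,"ty":0,"tz":0,"spin":-0.7},
    {"claw":0,"tx":0,"ty":0,"tz":0,"spin":0},
    {"claw":0,"tx":0,"ty":0,"tz":0,"spin":0}
  ]
}}

```text
time_s: 10.35
tcp_pos: [0.5521, 0.3321, 0.1458]
tool_rot: [-2.158, -2.283, 0.0]
ft_force: [-0.3, -0.1, 0.7]
gripper_width: 0.0473
grasp_force: 0.0
```

{"op": "apply_moves", "data": {
  "targets": [
    {"claw":0,"tx":0.08,"ty":0.05,"tz":1,"spin":0},
    {"claw":0,"tx":0,"ty":0,"tz":1,"spin":0},
    {"claw":0,"tx":0,"ty":0,"tz":1,"spin":0},
    {"claw":0,"tx":0,"ty":0,"tz":0.8,"spin":0},
    {"claw":0,"tx":0,"ty":0,"tz":0.4,"spin":0},
    {"claw":0,"tx":0,"ty":0,"tz":0,"spin":0},
    {"claw":0,"tx":0,"ty":0,"tz":0,"spin":0}
  ]
}}

```text
time_s: 10.93
tcp_pos: [0.5532, 0.3337, 0.062]
tool_rot: [-2.158, -2.283, 0.0]
ft_force: [0.1, -0.0, -0.1]
gripper_width: 0.0469
grasp_force: 0.0
```

{"op": "apply_moves", "data": {
  "targets": [
    {"claw":-0.5,"tx":0,"ty":0,"tz":0,"spin":0},
    {"claw":-0.7,"tx":0,"ty":0,"tz":0,"spin":0},
    {"claw":-1,"tx":0,"ty":0,"tz":0,"spin":0},
    {"claw":-1,"tx":0,"ty":0,"tz":0,"spin":0},
    {"claw":-1,"tx":0,"ty":0,"tz":0,"spin":0},
    {"claw":-1,"tx":0,"ty":0,"tz":0,"spin":0},
    {"claw":-1,"tx":0,"ty":0,"tz":0,"spin":0}
  ]
}}

```text
time_s: 11.52
tcp_pos: [0.5537, 0.3339, 0.062]
tool_rot: [2.157, 2.283, 0.002]
ft_force: [3.4, 0.7, 0.1]
gripper_width: 0.0117
grasp_force: 30.0
```

```bash
python3 - <<'E'
from h import *
o=get_obs();print(o['tcp_pos'],o['tool_rot'],o['ft_force'],o['moment'],o['gripper_width'])
a=snap('top','t4.png');b=snap('side','s4.png')
f=lambda g,x,y,w,h:cv2.resize(g['color'][y:y+h,x:x+w],None,fx=4,fy=4,interpolation=cv2.INTER_CUBIC)[:,:,::-1]
cv2.imwrite('pics/c6.png',np.hstack([f(a,170,130,100,140),f(b,165,170,100,140)]))
E
```

```text
[0.55365819 0.33392483 0.06200523] [2.15684300e+00 2.28341339e+00 1.68061230e-03] [3.44083805 0.74936355 0.12829285] [ 0.02002414 -0.93275659  0.2594127 ] 0.011728557172604084
```

View pics/c6.png

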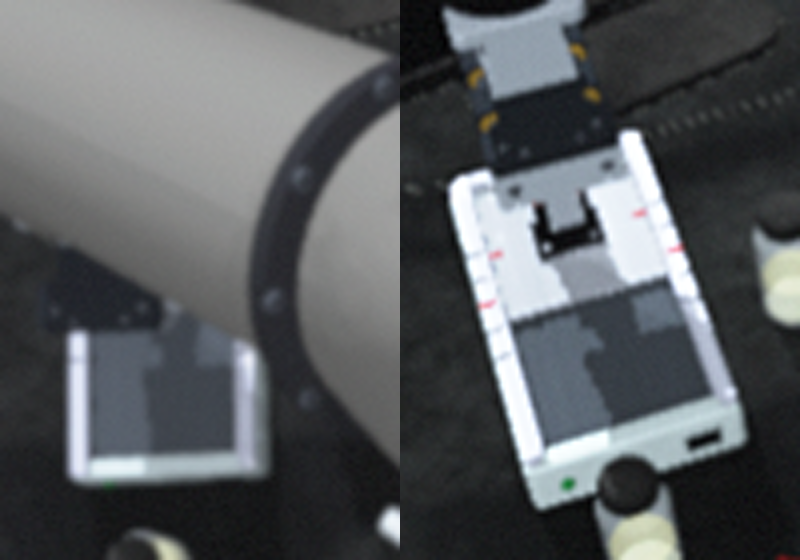

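The side view shows the fingers on the fin: the fin is at crop (565,235) and the pointers at (495,255) and (640,213), still shut. I pull along lamp -x (tool -y), first 36 mm.

{"op": "apply_moves", "data": {
  "targets": [
    {"claw":-1,"tx":0,"ty":-0.3,"tz":0,"spin":0},
    {"claw":-1,"tx":0,"ty":-0.3,"tz":0,"spin":0},
    {"claw":-1,"tx":0,"ty":-0.3,"tz":0,"spin":0},
    {"claw":-1,"tx":0,"ty":-0.3,"tz":0,"spin":0},
    {"claw":-1,"tx":0,"ty":-0.3,"tz":0,"spin":0},
    {"claw":-1,"tx":0,"ty":-0.3,"tz":0,"spin":0},
    {"claw":-1,"tx":0,"ty":0,"tz":0,"spin":0},
    {"claw":-1,"tx":0,"ty":0,"tz":0,"spin":0}
  ]
}}

```text
time_s: 12.28
tcp_pos: [0.5182, 0.3315, 0.062]
tool_rot: [2.157, 2.282, 0.002]
ft_force: [9.9, -0.4, -1.9]
gripper_width: 0.0117
grasp_force: 30.0
```

```bash
python3 - <<'E'
from h import *
o=get_obs();print(o['tcp_pos'],o['tool_rot'],o['ft_force'],o['moment'],o['gripper_width'])
b=snap('side','s5.png')
f=lambda g,x,y,w,h:cv2.resize(g['color'][y:y+h,x:x+w],None,fx=6,fy=6,interpolation=cv2.INTER_CUBIC)[:,:,::-1]
cv2.imwrite('pics/c7.png',f(b,170,210,90,80))
E
```

```text
[0.5181881  0.33148767 0.0620237 ] [2.15686664e+00 2.28237883e+00 2.24736564e-03] [ 9.87882283 -0.37592653 -1.8644213 ] [-0.11070957 -2.21806615  0.25763172] 0.011747862517450438
```

View pics/c7.png

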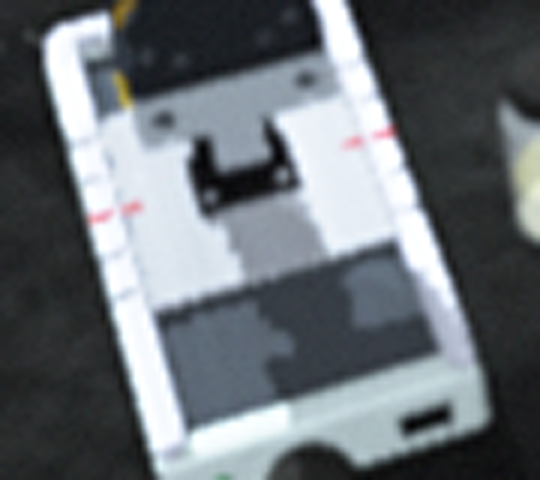

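Displacement by the tool reading is 35.5 mm. The pointer at crop (133,207) looks almost level with the red mark at (100,217), but the mark sits about 3.5 mm higher, so that is parallax. I check it by numbers.

```bash
cat > red.py <<'E'
from h import *
def red(g):
    hsv=cv2.cvtColor(g['color'],cv2.COLOR_RGB2HSV).astype(int)
    c=g['color'].astype(float);w=np.clip(c[...,0]-np.maximum(c[...,1],c[...,2])-15,0,None)
    return w
def cen(w,p,r=3):
    x,y=np.round(p).astype(int);s=w[y-r:y+r+1,x-r:x+r+1];Y,X=np.mgrid[y-r:y+r+1,x-r:x+r+1];return np.array([(s*X).sum(),(s*Y).sum()])/s.sum()
E
python3 - <<'E'
from red import *
u=np.array([-np.cos(.055),-np.sin(.055)])
for zp in(.044,.046,.048):
  L={}
  for f,l,r,w in(('s4',(188.5,233.4),(224.7,222.9),2),('s5',(191.7,244.0),(228.3,233.2),2)):
    g=load(f);w_=red(g)
    L[f]=[at(g,cen(w_,p,w),zp)[:2] for p in(l,r)]
  g=load('s4');w_=red(g)
  M=[at(g,cen(w_,p,2),.05)[:2] for p in((186.2,245.4),(234,231.8))]
  print(zp,'moved mm',[round(1e3*(b-a)@u,1) for a,b in zip(L['s4'],L['s5'])],'mark from shut',[round(1e3*(m-a)@u,1) for a,m in zip(L['s4'],M)],'remaining',[round(1e3*(m-a)@u,1) for a,m in zip(L['s5'],M)])
E
```

```text
0.044 moved mm [np.float64(35.6), np.float64(35.3)] mark from shut [np.float64(41.3), np.float64(40.9)] remaining [np.float64(5.7), np.float64(5.6)]
0.046 moved mm [np.float64(35.5), np.float64(35.2)] mark from shut [np.float64(39.4), np.float64(39.0)] remaining [np.float64(3.9), np.float64(3.8)]
0.048 moved mm [np.float64(35.4), np.float64(35.1)] mark from shut [np.float64(37.6), np.float64(37.1)] remaining [np.float64(2.1), np.float64(2.0)]
```

Camera and tool readings both give 35.4 mm, so about 4.5 mm is left.

{"op": "apply_moves", "data": {
  "targets": [
    {"claw":-1,"tx":0,"ty":-0.12,"tz":0,"spin":0},
    {"claw":-1,"tx":0,"ty":-0.12,"tz":0,"spin":0},
    {"claw":-1,"tx":0,"ty":0,"tz":0,"spin":0},
    {"claw":-1,"tx":0,"ty":0,"tz":0,"spin":0},
    {"claw":-1,"tx":0,"ty":0,"tz":0,"spin":0},
    {"claw":-1,"tx":0,"ty":0,"tz":0,"spin":0}
  ]
}}

```text
time_s: 12.83
tcp_pos: [0.5138, 0.3312, 0.062]
tool_rot: [2.157, 2.282, 0.003]
ft_force: [10.3, -1.0, -1.5]
gripper_width: 0.0112
grasp_force: 30.0
```

```bash
python3 - <<'E'
from red import *
o=get_obs();print(o['time_s'],o['tcp_pos'],o['ft_force'],o['gripper_width'])
g=snap('side','s6.png');u=np.array([-np.cos(.055),-np.sin(.055)])
s=load('s4')
for p,q in(((188.5,233.4),(192.1,245.3)),((224.7,222.9),(228.8,234.5))):
    print(1e3*(at(g,cen(red(g),q,2),.046)-at(s,cen(red(s),p,2),.046))[:2]@u, cen(red(g),q,2))
# vial still in place?
d=load('s3')['color'][175:205,300:330].astype(int);print('well change',abs(d-g['color'][175:205,300:330]).mean())
E
```

```text
12.8333 [0.51382165 0.33122615 0.06202003] [10.28453622 -0.95182307 -1.50467912] 0.011200139474537258
39.94431578068854 [191.94117647 245.56149733]
39.80415719405487 [228.69135802 234.67901235]
well change 1.7422222222222221
```

The pointer has moved 39.9 mm, the force is 10.3 N as expected at half travel, and the well area is unchanged. I hand the job in.

```bash
python3 -c "from station import *; print(hand_in())"
```

```text
the job is handed in; nothing more can be done
None
```

The smallest black-capped vial is upright and fully home in the black well and let go, the shutter is held at about 39.9 mm (half travel is 40 mm), and the job was handed in at about 13 s.

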